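# Fit the spindle sleeve and hold the belt tensioner open

### The arm

A 6-joint arm with a two-finger parallel gripper is mounted at the origin on the work surface. World frame = base frame: x ahead of the robot, y to its left, z up, the work surface at z = 0. Lengths are in mm, angles in rad, forces in N, time in s.
With the tool pointing down it reaches from about 350 to 975 mm from the base axis. Payload 7.1 kg.
Tool frame: the origin (TCP) lies between the finger pads; the fingertips stand 19 mm ahead of it and the grasp point (between the pads) is the TCP (ctrl.tcp_to_tips is the distance from the TCP to the fingertips, in mm); z points along the fingers, y is the line along which they close (so a half turn about z gives the same grasp; the last joint's range is limited). The gripper opens to 88 mm and grips with 3 to 60 N. Pads are 20 mm wide; open, the fingers measure 115 mm over their backs; the gripper's body (75 mm by 178 mm) begins 61 mm behind the grasp point.
Start: joints at [-1.241, 0.423, 1.63, -0, 1.089, -0.019], TCP at [213.623, -587.341, 241.675] pointing down, gripper open.
Joint ranges: [-3, 3], [-0.9, 2.11], [0.09, 2.58], [-1.31, 4.45], [0.11, 2.69], [-2.54, 2.54]. Speed limits (rad/s): [2.39, 2.39, 3.01, 3.14, 3.14, 3.14].

### API

Orientations are given as a rotation vector (axis times angle).
In Python, from workcell import status, optics, ctrl gives the robot as it stands. The module is installed in compiled form; this text tells all that it offers.
- The arm moves only by the shell command python3 -m inch 'ROWS'. ROWS is JSON, a list that holds one entry, the list of rows, each a list of 7 numbers: the shift along the tool's x, y, z in mm, then the turn, a rotation vector about the tool's x, y, z in rad, then the opening in per cent of the stroke, from 0 (shut) to 100 (fully open). A call has 1 to 20 rows; each row is the pose to reach, as a shift and turn from the pose commanded when the call began, along the tool's axes at that moment; what a row does not reach only later rows make up. A row lasts 1/10 s, in which the tool goes at most 50 mm and 8.59 degrees, less where a joint would pass 70% of its speed; a pose out of reach is approached as far as the arm can. A call with a gripper value outside its range is refused whole. The fingers move at their own pace and stop on an object; the grip force is fixed at half the most. Time passes only in rows, so rows that repeat a pose let the fingers close. It gives the time, the measured TCP pose, the force, the opening and the grip force at its end, in the units of the state.
- status.get_obs(): the state, without advancing time (a new reading comes with each control period).
- optics.get_image(name): name is "side" or "top"; returns a dict with "frame" (400x640x3 uint8, red, green, blue), "fx", "fy", "cx", "cy" (pixels), "rvec" (rotation vector, rad) and "tvec" (3), from world to camera coordinates, as OpenCV has them. Camera axes: x right, y down, z forward; pixel columns grow to the right and rows downward; lengths in mm; the calibration is good to about 2 mm. A picture is of the moment at which its call begins. There is no depth.
- ctrl.close_job(): hands the job in; it is judged then, once.
The state is a dict: "t": time; "qpos": joint angles; "qvel": joint speeds; "joint_torque": joint torques, N m; "ee_pos": TCP position; "orientation": TCP orientation; "ft_force": force on the tool from outside, world axes, zero at the start; "moment": the same for the moment, N m; "width": finger opening in mm; "grasp_force": force on a finger pad.
Only numpy, scipy, OpenCV 4.12 (cv2) and the standard library are available. Lean on these libraries where they do the work, as an engineer would, in place of code of your own. Each camera call takes 0.05 s, during which the arm holds its last target. There are 200 camera calls.

### The job

Get the sample changer's belt drive ready for its new belt: of the three steel sleeves on the grey mat take the one whose bore just fits the spindle (the middle-sized one), slide it over the spindle fully home on the flange and let go of it. Then swing the spring-loaded tension arm by its upright grey roller, away from the spindle, all the way to its stop, and keep it there: finish while still holding the arm at the stop, since it springs back if released. Leave everything else where it stands.

Things in the scene. Friction and masses are not known exactly. Their poses are not given: they have to be found in the camera images.
- drive: belt drive bolted to the bench: aluminium plate 160 mm (its x) by 240 mm (its y) by 12 mm thick; origin at the centre of the plate's underside, z up; at zero yaw -x faces the robot. It carries the spindle at (0, +70) mm and the tension arm's pivot at (+45, -50) mm in its frame, and two thin stop pins up to 40 mm above the bench beside the arm
- spindle_seat (a point): foot of the upright steel spindle (14 mm diameter, rising 40 mm from here, its top 5 mm tapered to 8 mm diameter): centre of the top of its 26 mm flange, 18 mm above the bench; the sleeve's underside comes to rest here
- pivot_axis (a point): on the vertical pivot axis of the tension arm, 30 mm above the bench; pivot and spring rise to 57 mm
- roller_top (a point): centre of the top of the upright grey roller at the free end of the tension arm, 79 mm above the bench, 90 mm from the pivot axis. The roller is a round post 22 mm across, fixed to the arm (does not spin), 40 mm tall, standing on the flat steel arm bar (14 mm wide, upper face 39 mm above the bench). It moves with the arm, about 82 mm from the spindle axis at rest
- tension_arm (a joint): angle of the tension arm in rad: 0 at rest (where its spring returns it), grows as the arm turns counter-clockwise seen from above, which carries the roller away from the spindle; hard stop at 0.95. The spring torque rises from 0.35 N m at rest to 0.70 N m at the stop (about 4 to 8 N at the roller)
- mat: grey service mat fixed on the bench, 240 by 240 by 3 mm, on which the sleeves stand; origin under its centre
- sleeve_mid: plain steel sleeve (tube) standing upright on the mat, the middle-sized of three: outside diameter 30 mm, bore 16 mm, height 36 mm; origin: centre of its underside, z up along the bore. The one that fits the spindle; 0.10 to 0.20 kg
- sleeve_small: plain steel sleeve (tube) standing upright on the mat, the smallest of three: outside diameter 24 mm, bore 10 mm, height 36 mm; origin: centre of its underside, z up along the bore. Too narrow for the spindle; leave it
- sleeve_large: plain steel sleeve (tube) standing upright on the mat, the largest of three: outside diameter 36 mm, bore 22 mm, height 36 mm; origin: centre of its underside, z up along the bore. Far too loose on the spindle; leave it
- washer: flat steel washer, 30 mm across, 5 mm thick, lying on the mat; origin under its centre. Bystander
- bolt: short steel bolt standing on its 16 mm round head on the mat, 30 mm tall; origin under its centre. Bystander
- vial: small capped amber vial, 24 mm across, 32 mm tall, standing on the drive plate near its far long edge, roughly midway between spindle and pivot; origin under its centre. Bystander
- screwdriver: screwdriver lying on the bench beyond the mat, 180 mm long. Bystander
- wrench: steel wrench lying on the bench to the right of the drive, 160 mm long. Bystander
Things that resemble listed ones, but are neither listed nor needed, are in the scene too. What is shaped like the sleeve_mid but brown or turquoise is not meant.

How it is judged:
By the outcome, as a careful person would: the job done as asked, in the order asked, and still so for the second after the job is handed in, while the arm keeps its last pose, push and grip.
It also fails if it takes over 54 s, if anything falls off the work surface, if the arm or the gripper's body presses on something with over 40 N, if the wrist force passes 120 N, or if a joint passes its speed limit or range.

## Working session

There is one attempt and no reset: what is moved stays moved. The work goes in short steps, Python scripts to look and compute and a shell command to move; the robot and the scene stay as the last step left them, time stands still between calls to the robot, and variables do not carry over. Pictures are saved under pics/ and viewed, at most 10 in all, crops included, and the job is handed in when it is done.

```bash
mkdir -p pics
cat > h.py <<'E'
import numpy as np,cv2
from scipy.optimize import least_squares
from workcell import status,optics,ctrl
def P(im,X):
    K=np.array([[im['fx'],0,im['cx']],[0,im['fy'],im['cy']],[0,0,1.]])
    return cv2.projectPoints(np.array(X,float).reshape(-1,1,3),np.array(im['rvec'],float),np.array(im['tvec'],float),K,None)[0].reshape(-1,2)
def ray(im,uv):
    R=cv2.Rodrigues(np.array(im['rvec'],float))[0];t=np.array(im['tvec'],float).ravel()
    d=R.T@np.array([(uv[0]-im['cx'])/im['fx'],(uv[1]-im['cy'])/im['fy'],1]);return -R.T@t,d/np.linalg.norm(d)
def atz(im,uv,z):
    o,d=ray(im,uv);return o+d*(z-o[2])/d[2]
def tri(ims,uvs):
    A=np.zeros((3,3));b=np.zeros(3)
    for im,uv in zip(ims,uvs):
        o,d=ray(im,uv);M=np.eye(3)-np.outer(d,d);A+=M;b+=M@o
    return np.linalg.solve(A,b)
def save(im,n,crop=None,s=1):
    f=im['frame'][...,::-1]
    if crop: u0,v0,u1,v1=crop;f=f[v0:v1,u0:u1]
    cv2.imwrite('pics/'+n,cv2.resize(f,None,fx=s,fy=s,interpolation=cv2.INTER_CUBIC))
E
python3 - <<'E'
from h import *
import pickle
T=optics.get_image('top');S=optics.get_image('side')
pickle.dump((T,S),open('i0.pkl','wb'))
save(T,'t0.png',s=1.25);save(S,'s0.png',s=1.25)
print(status.get_obs()); 
for i in(T,S):print(i['fx'],i['cx'],i['cy'],ray(i,(320,200)))
E
```

```text
{'t': 0.1, 'qpos': array([-1.24096607e+00,  4.23742351e-01,  1.63061818e+00, -1.65214781e-05,
        1.08861363e+00, -1.90060434e-02]), 'qvel': array([-0.00031556, -0.00243229, -0.00191284, -0.00059951,  0.00101892,
       -0.00100443]), 'joint_torque': array([ 4.31592980e-04, -5.45613348e+01, -2.74326146e+01,  6.45690970e-02,
        1.87902135e-02, -3.30635794e-05]), 'ee_pos': array([ 213.48714643, -586.89157471,  240.99138967]), 'orientation': array([-3.09258336e+00, -5.44952136e-01,  3.58451981e-04]), 'ft_force': array([-0.55766123, -1.06920498,  0.1351017 ]), 'moment': array([ 0.00199337, -0.00692096,  0.01597406]), 'grasp_force': 0.0, 'width': 87.85915853747757}
437.0337765631745 317.69106273952434 192.98102303801522 (array([ 423.56751291,  -44.76097159, 1122.56620567]), array([ 0.13184924,  0.02078991, -0.99105174]))
474.54630404047117 324.7510960894584 205.05816376902084 (array([  38.68478368, 1142.32044556,  864.48082177]), array([ 0.36760648, -0.78477254, -0.49899653]))
```

View pics/t0.png

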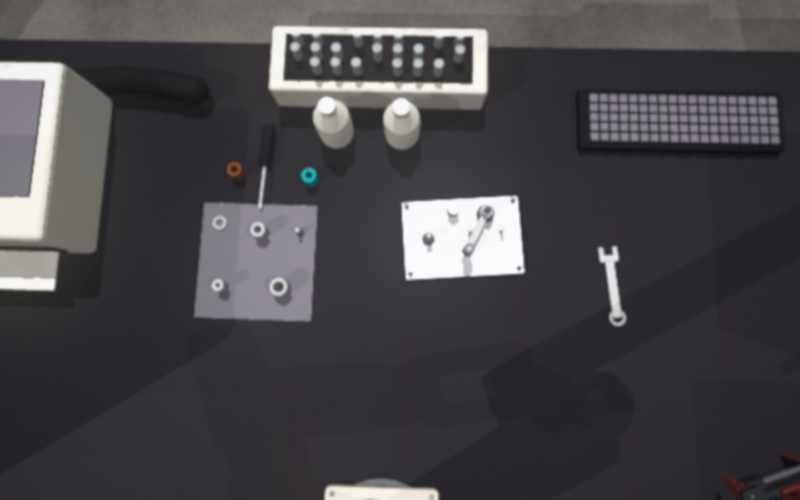

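View pics/s0.png

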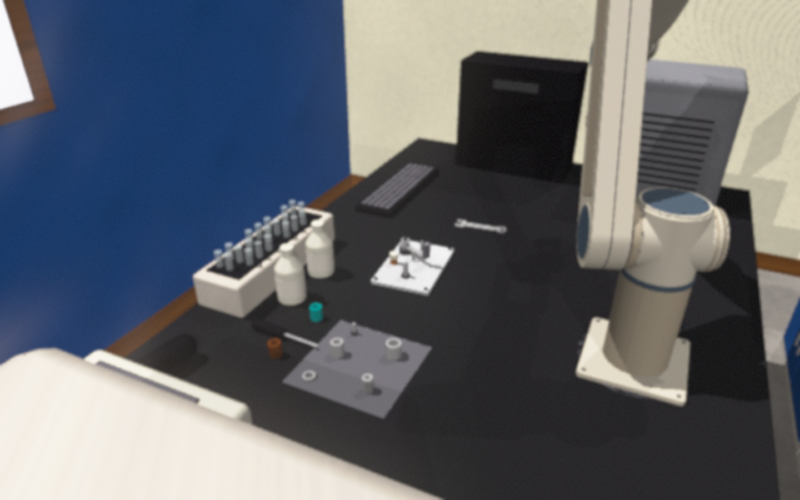

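Top view (shown at 1.25x). The sleeve candidates are:
- mat rings at (257,229), (218,285) and (279,287)
- washer at (219,222)
- brown ring at (235,169) and turquoise ring at (309,175), neither of them wanted

By size, the one at (257,229) looks like the middle sleeve. The spindle is at about (428,239), the roller at (468,250) and the pivot at (486,212). I'll check the choice in a close crop.

Run:
```python
from h import *
import pickle
T,S=pickle.load(open('i0.pkl','rb'))
def c(im,u,v): return cv2.resize(im['frame'][v:v+75,u:u+100,::-1],(400,300),interpolation=cv2.INTER_CUBIC)
a=np.vstack([np.hstack([c(T,160,170),c(T,325,150)]),np.hstack([c(S,240,258),c(S,285,175)])])
cv2.imwrite('pics/c0.png',a)
```

```text
(no output)
```

View pics/c0.png

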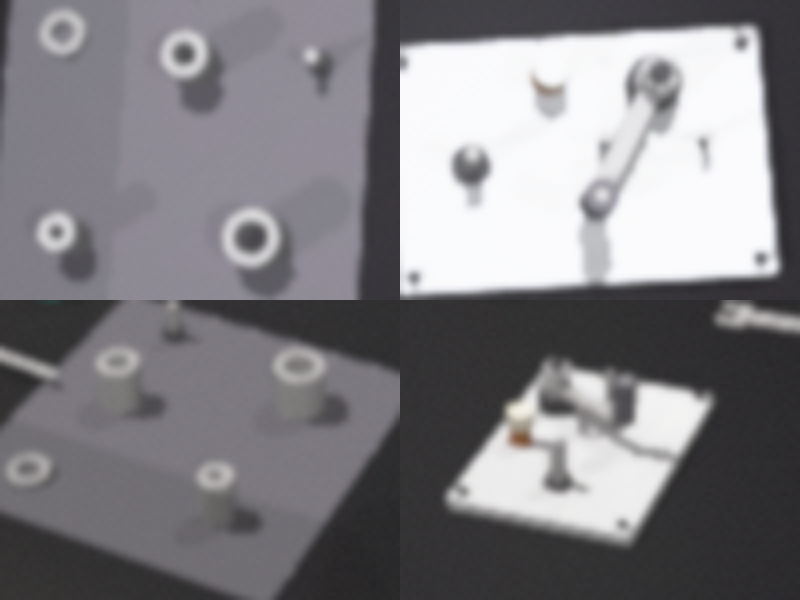

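The crop at 4x shows the mid sleeve's ring with bore at top crop (185,54) and side crop (117,61). It is clearly between the large one at (251,238) and the small one at (57,231). The spindle flange is at (71,166), the roller at (200,196) and the pivot at (257,78) in the drive crop.

Run:
```python
from h import *
import pickle
T,S=pickle.load(open('i0.pkl','rb'))
n=lambda o,x,y:(o[0]+(x+.5)/4-.5,o[1]+(y+.5)/4-.5)
a,b,c,d=(160,170),(325,150),(240,258),(285,175)
for k,t,s in[('mid',(185,54),(117,61)),('large',(251,238),(299,66)),('small',(57,231),(215,175)),('washer',(62,32),(28,168))]:
    print(k,tri([T,S],[n(a,*t),n(c,*s)]).round(1), atz(T,n(a,*t),39).round(1),atz(S,n(c,*s),39).round(1))
for k,t,s in[('spTop',(71,154),(158,142)),('roller',(199,194),(221,76)),('pivot',(259,73),(156,70))]:
    print(k,tri([T,S],[n(b,*t),n(d,*s)]).round(1))
g=cv2.cvtColor(T['frame'],cv2.COLOR_RGB2GRAY)
m=np.zeros_like(g);m[150:232,310:430]=(g[150:232,310:430]>130)
cn=max(cv2.findContours(m,0,2)[0],key=cv2.contourArea)
q=cv2.approxPolyDP(cv2.convexHull(cn),8,True).reshape(-1,2);print(q.tolist())
# fit plate outline: contour points on z=12 -> distance to rect
pts=np.array([atz(T,p,12)[:2] for p in cv2.convexHull(cn).reshape(-1,2)])
allp=np.array([atz(T,p,12)[:2] for p in cn.reshape(-1,2)])
r=cv2.minAreaRect(pts.astype(np.float32));print(r)
def res(p):
    cth,sth=np.cos(p[2]),np.sin(p[2]);e=(allp-p[:2])@np.array([[cth,-sth],[sth,cth]])
    return np.maximum(abs(e[:,0])-80-p[3],abs(e[:,1])-120-p[3])
f=least_squares(res,[*pts.mean(0),0,0],loss='soft_l1');p=f.x;print(p,abs(f.fun).mean())
R=np.array([[np.cos(p[2]),-np.sin(p[2])],[np.sin(p[2]),np.cos(p[2])]])
for l in[(0,70),(45,-50)]:
    w=p[:2]+R@l;print(l,w)
    z=18 if l[0]==0 else 57
    for im,o in((T,b),(S,d)):print(((P(im,[*w,z])[0]-o+.5)*4-.5).round(0), ((P(im,[*w,58])[0]-o+.5)*4-.5).round(0))
```

```text
mid [603.3 267.9  38.8] [603.4 268.   39. ] [603.  268.2  39. ]
large [488.1 219.   38.2] [488.4 218.9  39. ] [487.3 219.8  39. ]
small [489.  340.8  38.6] [489.5 340.9  39. ] [488.1 341.1  39. ]
washer [620.5 358.2   8.6] [615.7 347.5  39. ] [599.2 386.   39. ]
spTop [595.8 -77.2  54.2]
roller [ 570.3 -152.6   84.3]
pivot [ 650.7 -193.1   51. ]
[[414, 158], [418, 218], [324, 222], [321, 162]]
((602.2982177734375, -146.93577575683594), (164.85589599609375, 243.3911895751953), 4.780148029327393)
[ 6.02316383e+02 -1.47084142e+02  8.18096976e-02  6.29667830e-01] 1.096546313961092
(0, 70) [596.59608975 -77.31826003]
[ 70. 163.] [ 72. 153.]
[156. 179.] [156. 138.]
(45, -50) [ 651.25180174 -193.23958312]
[261.  71.] [261.  71.]
[155.  64.] [155.  63.]
```

Measurements agree:
- the mid sleeve's top is at (603,268) z 39
- the spindle is at (596.5,-77.3), from both the plate fit and triangulation
- the pivot is at (651,-193) and the roller at about (570,-153)

I'll go above the sleeve and turn the tool so its axes line up with the world.

```bash
R='x'; python3 -m inch '[[[659,-670,90,0,0,0.349,65],[659,-670,90,0,0,0.349,65],[659,-670,90,0,0,0.349,65],[659,-670,90,0,0,0.349,65],[659,-670,90,0,0,0.349,65],[659,-670,90,0,0,0.349,65],[659,-670,90,0,0,0.349,65],[659,-670,90,0,0,0.349,65],[659,-670,90,0,0,0.349,65],[659,-670,90,0,0,0.349,65],[659,-670,90,0,0,0.349,65],[659,-670,90,0,0,0.349,65],[659,-670,90,0,0,0.349,65],[659,-670,90,0,0,0.349,65],[659,-670,90,0,0,0.349,65],[659,-670,90,0,0,0.349,65],[659,-670,90,0,0,0.349,65],[659,-670,90,0,0,0.349,65],[659,-670,90,0,0,0.349,65],[659,-670,90,0,0,0.349,65]]]'
```

```text
t: 2.1
ee_pos: [605.3, 272.2, 150.8]
orientation: [-3.14, -0.006, -0.002]
ft_force: [0.5, -0.1, -0.0]
width: 57.3
grasp_force: 0.0
```

```bash
python3 -m inch '[[[0,0,60,0,0,0,65],[0,0,60,0,0,0,65],[0,0,60,0,0,0,65],[0,0,60,0,0,0,65]]]'
python3 - <<'E'
from h import *
import pickle
T=optics.get_image('top');S=optics.get_image('side')
o=status.get_obs();print(o['ee_pos'],o['orientation'],o['qpos'])
def c(im,u,v): return cv2.resize(im['frame'][v:v+75,u:u+100,::-1],(400,300),interpolation=cv2.INTER_CUBIC)
cv2.imwrite('pics/c1.png',np.hstack([c(T,160,150),c(S,230,230)]))
E
```

```text
t: 2.5
ee_pos: [604.2, 267.0, 92.6]
orientation: [-3.142, 0.002, -0.0]
ft_force: [0.4, -0.3, 0.6]
width: 57.1
grasp_force: 0.0
[605.03609983 267.40535269  93.64804143] [-3.14062191e+00  1.34259283e-03 -3.75778542e-03] [ 3.98178243e-01  6.55237792e-01  1.62475628e+00 -4.82079376e-05
  8.59017371e-01  1.96986100e+00]
```

View pics/c1.png

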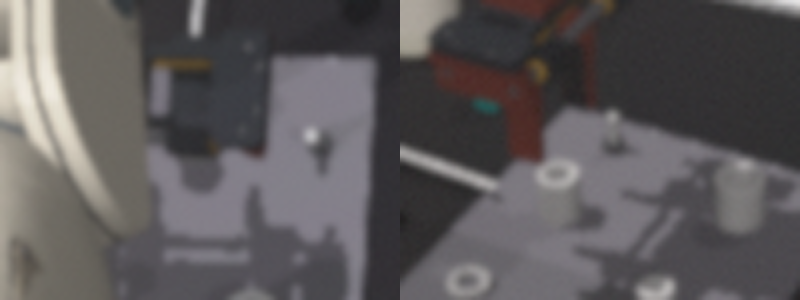

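The side view shows the open gripper above the mid sleeve (ring at (557,172)), with no contact. Now I'll lower and grip.

```bash
python3 -m inch '[[[-1,-0.7,30,0,0,0,65],[-1,-0.7,50,0,0,0,65],[-1,-0.7,61,0,0,0,65],[-1,-0.7,61,0,0,0,65],[-1,-0.7,61,0,0,0,20],[-1,-0.7,61,0,0,0,20],[-1,-0.7,61,0,0,0,20],[-1,-0.7,61,0,0,0,20],[-1,-0.7,61,0,0,0,20],[-1,-0.7,61,0,0,0,20]]]'
```

```text
t: 3.6
ee_pos: [603.4, 268.3, 31.5]
orientation: [-3.141, 0.0, -0.002]
ft_force: [-0.9, -1.2, 6.3]
width: 29.0
grasp_force: 30.0
```

Gripped at 29–30 mm width with 30 N. Next I'll lift and carry it to above the spindle.

```bash
python3 -m inch '[[[0,0,-40,0,0,0,20],[0,0,-70,0,0,0,20],[-6.5,40,-70,0,0,0,20],[-6.5,80,-70,0,0,0,20],[-6.5,120,-70,0,0,0,20],[-6.5,160,-70,0,0,0,20],[-6.5,200,-70,0,0,0,20],[-6.5,240,-70,0,0,0,20],[-6.5,280,-70,0,0,0,20],[-6.5,315,-70,0,0,0,20],[-6.5,335,-70,0,0,0,20],[-6.5,345.5,-70,0,0,0,20],[-6.5,345.5,-70,0,0,0,20],[-6.5,345.5,-70,0,0,0,20],[-6.5,345.5,-70,0,0,0,20]]]'
python3 - <<'E'
from h import *
T=optics.get_image('top');S=optics.get_image('side')
o=status.get_obs();print(o['ee_pos'],o['orientation'],o['qpos'][5],o['ft_force'])
def c(im,u,v): return cv2.resize(im['frame'][v:v+75,u:u+100,::-1],(400,300),interpolation=cv2.INTER_CUBIC)
cv2.imwrite('pics/c2.png',np.hstack([c(T,325,150),c(S,285,165)]))
E
```

```text
t: 5.1
ee_pos: [596.4, -76.1, 100.6]
orientation: [-3.141, -0.002, 0.0]
ft_force: [0.1, -0.8, -1.0]
width: 29.3
grasp_force: 30.0
[596.3956242  -76.11611079 100.63775496] [-3.14146594e+00 -1.99282311e-03  2.36323780e-04] 1.4226439720233615 [-0.39977787  0.59177497 -1.32703512]
```

View pics/c2.png

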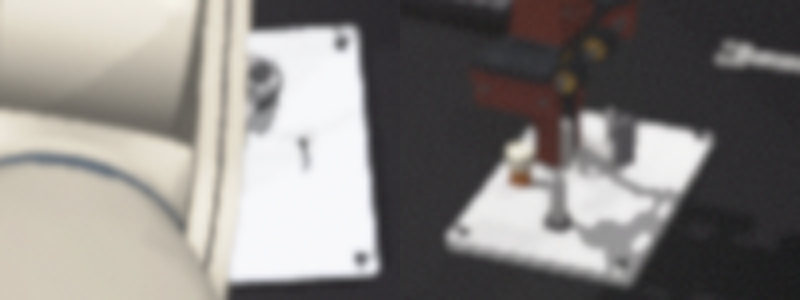

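The side view shows the gripper with the sleeve above the spindle (crop (558,215)) and the vial untouched. I'll lower onto the taper gently and watch the force.

```bash
python3 -m inch '[[[0,0,8,0,0,0,20],[0,0,12,0,0,0,20],[0,0,15,0,0,0,20],[0,0,17,0,0,0,20],[0,0,19,0,0,0,20],[0,0,21,0,0,0,20],[0,0,21,0,0,0,20]]]'
```

```text
t: 5.9
ee_pos: [596.4, -78.2, 79.5]
orientation: [3.14, 0.0, 0.0]
ft_force: [-1.0, -6.0, -3.2]
width: 29.3
grasp_force: 30.0
```

```bash
python3 -m inch '[[[0,0.8,2,0,0,0,20],[0,0.8,4,0,0,0,20],[0,0.8,6,0,0,0,20],[0,0.8,6,0,0,0,20]]]'
```

```text
t: 6.3
ee_pos: [596.4, -78.5, 73.4]
orientation: [3.141, -0.0, -0.0]
ft_force: [-0.1, -5.8, -0.4]
width: 29.4
grasp_force: 30.0
```

```bash
python3 -m inch '[[[0,0.8,4,0,0,0,20],[0,0.8,9,0,0,0,20],[0,0.8,14,0,0,0,20],[0,0.8,18,0,0,0,20],[0,0.8,21,0,0,0,20],[0,0.8,23,0,0,0,20],[0,0.8,23,0,0,0,20]]]'
```

```text
t: 7.0
ee_pos: [596.3, -78.7, 50.3]
orientation: [-3.141, 0.0, 0.001]
ft_force: [-0.4, -1.5, -1.6]
width: 28.9
grasp_force: 30.0
```

```bash
python3 -m inch '[[[0,0,1.5,0,0,0,20],[0,0,3,0,0,0,20],[0,0,4,0,0,0,20],[0,0,4.5,0,0,0,20],[0,0,4.5,0,0,0,20]]]'
```

```text
t: 7.5
ee_pos: [596.4, -78.8, 46.5]
orientation: [-3.141, 0.0, 0.0]
ft_force: [-2.5, -0.3, 4.2]
width: 29.0
grasp_force: 30.0
```

```bash
python3 -m inch '[[[0,0,0.6,0,0,0,20],[0,0,0.6,0,0,0,20]]]'; python3 -m inch '[[[0,0,0,0,0,0,54],[0,0,0,0,0,0,54],[0,0,0,0,0,0,54],[0,0,0,0,0,0,54],[0,0,-20,0,0,0,54],[0,0,-50,0,0,0,54],[0,0,-80,0,0,0,54],[0,0,-80,0,0,0,54]]]'
```

```text
t: 7.7
ee_pos: [596.4, -78.8, 46.5]
orientation: [-3.142, 0.0, -0.0]
ft_force: [-4.6, 0.4, 10.6]
width: 29.4
grasp_force: 30.0
t: 8.5
ee_pos: [599.0, -79.2, 129.4]
orientation: [3.141, -0.0, 0.011]
ft_force: [0.8, 0.0, 0.7]
width: 47.3
grasp_force: 0.0
```

Seated firmly: 10 N of contact at the expected height. Next I'll look at the seat and move above the roller.

```bash
python3 -m inch '[[[-10,30,0,0,0,0,54],[-26.5,65,0,0,0,0,54],[-26.5,76,0,0,0,0,54],[-26.5,76,0,0,0,0,54],[-26.5,76,0,0,0,0,54]]]'
python3 - <<'E'
from h import *
T=optics.get_image('top');S=optics.get_image('side')
o=status.get_obs();print(o['ee_pos'],o['orientation'],o['qpos'])
def c(im,u,v): return cv2.resize(im['frame'][v:v+75,u:u+100,::-1],(400,300),interpolation=cv2.INTER_CUBIC)
cv2.imwrite('pics/c3.png',np.hstack([c(T,325,150),c(S,285,165)]))
for w in ([596.5,-78.5,54],[570,-155,79]): print(((P(S,w)[0]-(285,165)+.5)*4-.5).round())
E
```

```text
t: 9.0
ee_pos: [570.1, -154.5, 125.1]
orientation: [-3.141, 0.001, 0.0]
ft_force: [-0.4, 1.0, -0.3]
width: 47.3
grasp_force: 0.0
[ 570.22704609 -153.8652625   125.26934811] [-3.14127309e+00 -9.90755490e-04  2.95315890e-04] [-2.83829445e-01  5.27336528e-01  1.77985898e+00  3.42575639e-04
  8.34667197e-01  1.28610603e+00]
[157. 181.]
[223. 120.]
```

View pics/c3.png

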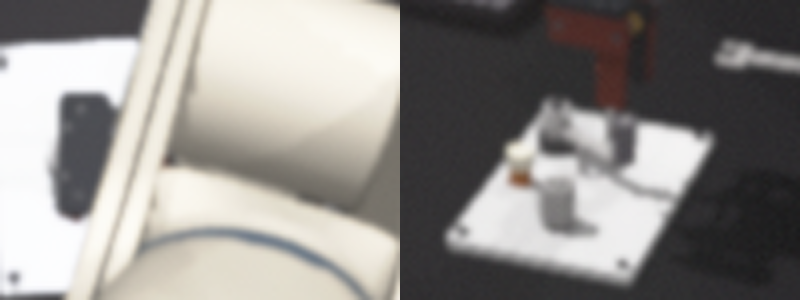

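The side crop shows the sleeve seated (top at (557,181), as predicted), the vial undisturbed, and the gripper above the roller at (622,118). I'll descend and close on the roller.

```bash
python3 -m inch '[[[0,0,20,0,0,0,54],[0,0,35,0,0,0,54],[0,0,45,0,0,0,54],[0,0,55,0,0,0,54],[0,0,61,0,0,0,54],[0,0,61,0,0,0,54],[0,0,61,0,0,0,10],[0,0,61,0,0,0,10],[0,0,61,0,0,0,10],[0,0,61,0,0,0,10],[0,0,61,0,0,0,10]]]'
```

```text
t: 10.2
ee_pos: [570.3, -156.8, 65.1]
orientation: [3.139, 0.001, 0.002]
ft_force: [-1.2, -10.2, -0.6]
width: 21.3
grasp_force: 30.0
```

```bash
python3 -m inch '[[[-1.7,6.5,0,0,0,-0.05,10],[-3.5,10.6,0,0,0,-0.1,10],[-4.8,15,0,0,0,-0.15,10],[-6,19.3,0,0,0,-0.2,10],[-6.9,23.6,0,0,0,-0.25,10],[-7.6,28,0,0,0,-0.3,10],[-8,32.4,0,0,0,-0.35,10],[-8.3,36.9,0,0,0,-0.4,10],[-8.3,41.4,0,0,0,-0.45,10],[-8.1,45.9,0,0,0,-0.5,10],[-7.6,50.4,0,0,0,-0.55,10],[-7,54.8,0,0,0,-0.6,10],[-7,54.8,0,0,0,-0.6,10]]]'
```

```text
t: 11.5
ee_pos: [562.5, -209.2, 65.0]
orientation: [-3.0, -0.927, 0.001]
ft_force: [-3.4, 5.0, 4.7]
width: 21.5
grasp_force: 30.0
```

```bash
python3 -m inch '[[[-1.7,4.1,0,0,0,-0.05,10],[-3.3,8.3,0,0,0,-0.1,10],[-4.6,12.6,0,0,0,-0.15,10],[-5.8,16.9,0,0,0,-0.2,10],[-6.7,21.3,0,0,0,-0.25,10],[-7.4,25.8,0,0,0,-0.3,10],[-7.9,30.1,0,0,0,-0.35,10],[-7.9,30.1,0,0,0,-0.35,10],[-7.9,30.1,0,0,0,-0.35,10]]]'; python3 -c "
from h import *
o=status.get_obs();p=o['ee_pos'];a=np.arctan2(p[1]+194.3,p[0]-651.3)%6.283;print(p,o['ft_force'],o['moment'],a-np.radians(155.4),np.hypot(p[0]-651.3,p[1]+194.3))"
```

```text
t: 12.4
ee_pos: [572.3, -238.3, 65.0]
orientation: [-2.793, -1.433, 0.002]
ft_force: [-6.1, 4.4, 6.6]
width: 21.9
grasp_force: 30.0
[ 572.27354727 -238.34639797   65.02480301] [-6.06284809  4.44665688  6.56251153] [ 0.50006863  0.62972353 -0.23109827] 0.9376440736132219 90.47245660757
```

```bash
python3 -m inch '[[[-0.4,0.9,0,0,0,-0.011,10],[-0.8,1.8,0,0,0,-0.022,10],[-0.8,1.8,0,0,0,-0.022,10],[-0.8,1.8,0,0,0,-0.022,10]]]';python3 -m inch '[[[-0.4,0.9,0,0,0,0,10],[-0.8,1.8,0,0,0,0,10],[-0.8,1.8,0,0,0,0,10],[-0.8,1.8,0,0,0,0,10]]]'
```

```text
t: 12.8
ee_pos: [573.0, -239.7, 65.0]
orientation: [-2.777, -1.463, 0.002]
ft_force: [-5.6, 5.9, 7.3]
width: 21.5
grasp_force: 30.0
t: 13.2
ee_pos: [573.1, -239.8, 64.9]
orientation: [-2.774, -1.462, 0.004]
ft_force: [-8.2, 11.0, 11.3]
width: 21.5
grasp_force: 30.0
```

Position no longer advances while force rises, so the arm is at its stop. I'll add a small margin and verify by picture.

```bash
python3 -m inch '[[[-0.4,0.9,0,0,0,0,10],[-0.4,0.9,0,0,0,0,10],[-0.4,0.9,0,0,0,0,10],[-0.4,0.9,0,0,0,0,10],[-0.4,0.9,0,0,0,0,10]]]'
python3 - <<'E'
from h import *
T=optics.get_image('top');S=optics.get_image('side')
print(status.get_obs()['ft_force'])
def c(im,u,v): return cv2.resize(im['frame'][v:v+75,u:u+100,::-1],(400,300),interpolation=cv2.INTER_CUBIC)
cv2.imwrite('pics/c4.png',np.vstack([np.hstack([c(T,325,150),c(S,285,165)]),np.hstack([c(T,160,160),c(S,240,258)])]))
E
```

```text
t: 13.7
ee_pos: [573.1, -239.9, 64.9]
orientation: [-2.773, -1.461, 0.005]
ft_force: [-8.8, 14.7, 13.6]
width: 21.8
grasp_force: 30.0
[-9.53913166 14.99621045 13.84625114]
```

View pics/c4.png

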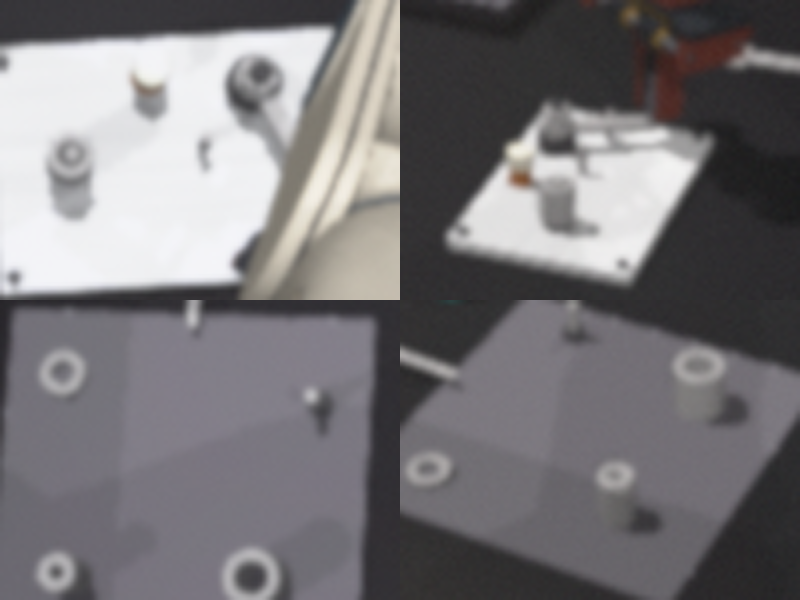

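The picture shows the sleeve home on the spindle (top crop (70,160), side crop (557,205)) and the arm swung over to its stop pin. The vial, bolt, washer and the other sleeves are where they were.

```bash
python3 -c "
from workcell import ctrl;print(ctrl.close_job())"
```

```text
the job is handed in; nothing more can be done
None
```

I slid the middle sleeve fully home on the spindle and released it, then swung the tension arm to its stop; the gripper is still holding it there, and the job was handed in at about 14 s.

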